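Unclamp the lint filter and slide it to the drying end

TASK

The dryer's white lint filter is still clamped on the cleaning stand. Raise the red spring-loaded hold-down arm by its black bar until it swings past its balance point and stays open by itself; only then slide the filter along the channel, without lifting it out, until it rests against the yellow stop, pressing it on gently. Leave the arm open and the things around the stand where they are.

Things in the scene. Friction and masses are not known exactly. Their poses are not given: they have to be found in the camera images.
- stand: Fixed grey stand, 150 x 430 mm. Origin: centre of its underside; x away from the robot, y along its channel. Channel: floor 10 mm high, 116 mm wide, open at both ends (y = +-215 mm); rails' tops 24 mm high. The +y half is the clamping place, the -y half (blue floor) the drying end. Steel hinge bracket and spring on the far side: x = 65 to 130, y = 55 to 132 mm, 66 mm high.
- holddown (a joint): Angle (rad) of the red arm: about 0 with its rubber pad on the filter, grows as the bar is pushed up and away from the robot, 1.75 at the open stop (bar leaning back behind the hinge). Over-centre spring: presses the arm down below about 1.05 rad, throws it open and keeps it open above. Pushing the bar level away from the robot takes about 6 N at first, ever less towards the balance point.
- hinge (a point): Middle of the arm's hinge axis, fixed in the stand's frame at x = 95, y = 85, z = 56 mm; the axis runs along the stand's y.
- bar (a point): Centre of the black round bar (13 mm thick, 90 mm long, along the stand's y) that tops the arm. Arm down: 150 mm in front of the hinge (robot's side) and 105 mm above it, 161 mm above the worktop, free in front and on top: push its front with closed fingers and follow its arc round the hinge, or pinch it from above. An 11 mm rod slopes from its middle down to the arm's level strip (30 mm wide).
- filter: White filter cassette, a flat block 110 (x, across the channel) x 140 (y, along it) x 26 mm high with two dark mesh windows on top, 0.2 to 0.45 kg. Origin: centre of its underside; axes as the stand's. It lies on the channel floor (top 36 mm above the worktop), 3 mm play to each rail, at first under the arm's pad. Its +y end can be pushed at.
- stop: Yellow stop block with a black screw head, fixed across the channel in the drying end, 114 (x) x 20 (y) x 24 mm high. Origin: centre of its underside, on the channel floor; axes as the stand's. The filter comes against its face 10 mm to +y of the origin. Its place along the channel varies.
- detergent: Blue bottle, 70 mm across, 190 mm high, bystander. Origin: centre of its underside.
- measuring_cup: White cup, 72 mm across, 70 mm high, bystander. Origin: centre of its underside.
- lint_brush: Hand brush lying on the worktop, bystander.
- peg_tray: Grey open tray, 150 x 110 x 50 mm, bystander. Origin: centre of its underside.
There are look-alikes about, which are no part of the job. There is more than one size of the filter; the job needs the smallest.

How it is judged:
By the outcome, as a careful person would: the job done as asked, in the order asked, and still so for the second after the job is handed in, with the robot touching nothing.
It also fails if it takes over 51 s, if anything falls off the work surface, if the arm or the gripper's body presses on something with over 40 N, if the wrist force passes 120 N, or if a joint passes its speed limit or range.

ROBOT

A 6-joint arm with a two-finger parallel gripper is mounted at the origin on the work surface. World frame = base frame: x ahead of the robot, y to its left, z up, the work surface at z = 0. Lengths are in m, angles in rad, forces in N, time in s.
With the tool pointing down it reaches from about 0.25 to 0.775 m from the base axis. Payload 4 kg.
Tool frame: the origin (TCP) lies midway between the tips of the shut fingers; the grasp point (between the pads) lies 19 mm behind it; z points along the fingers, y is the line along which they close (so a half turn about z gives the same grasp; the last joint's range is limited). The gripper opens to 94 mm and grips with 3 to 60 N. Pads are 16 mm wide; open, the fingers measure 119 mm over their backs; the gripper's body (75 mm by 177 mm) begins 78 mm behind the grasp point.
Start: joints at [-1.243, 0.087, 1.371, -0, 1.684, -0.103], TCP at [0.23, -0.5, 0.174] pointing down, gripper open.
Joint ranges: [-3.1, 3.1], [-0.76, 2.03], [0.27, 2.55], [-1.08, 4.22], [0.17, 2.65], [-2.57, 2.57]. Speed limits (rad/s): [2.79, 2.79, 3.14, 3.14, 3.14, 3.14].

INTERFACE

Orientations are given as [roll, pitch, yaw] about the fixed x, y, z axes, in that order (R = Rz(yaw) Ry(pitch) Rx(roll)).
In Python, from bench import get_obs, snapshot, close_job gives the robot as it stands. The module is installed in compiled form; this text tells all that it offers.
- The arm moves only by the tool drive_tool, never from a script. Its argument "commands" is a list of rows, each a list of 6 numbers: the shift along the tool's x, y, z in units of 0.04 m (1.0 is 0.04 m), then the turn, a rotation vector about the tool's x, y, z in units of 0.1 rad (1.0 is 0.1 rad). In form: [[dx, dy, dz, wx, wy, wz], ...]. A call has 1 to 20 rows; each row shifts and turns the commanded pose from where the row before left it, along the tool's axes as they then stand; what a row does not reach is not made up. A row lasts 1/8 s, in which the tool goes at most 62.5 mm and 10.7 degrees, less where a joint would pass 70% of its speed; a pose out of reach is approached as far as the arm can. A call with a number of a shift or a turn outside -1 to 1 is refused whole. A call with a gripper value outside its range is refused whole. "gripper" is the closure, from 0 (fully open) to 1 (shut), set as the call begins (left out, the last holds). The fingers move at their own pace and stop on an object; the grip force is fixed at half the most. Time passes only in rows, so rows that do not move let the fingers close. It gives the time, the measured TCP pose, the force, the opening and the grip force at its end, in the units of the state.
- get_obs(): the state, without advancing time (a new reading comes with each control period).
- snapshot(name): name is "scene" or "top" or "wrist"; returns a dict with "image" (384x512x3 uint8, blue, green, red), "range_z" (384x512 float32, m along the optical axis (not along the pixel's ray), 0 where there is no reading), "fx", "fy", "cx", "cy" (pixels), "rvec" (rotation vector, rad) and "tvec" (3), from world to camera coordinates, as OpenCV has them. Camera axes: x right, y down, z forward; pixel columns grow to the right and rows downward; lengths in m; the calibration is good to about 2 mm. A picture is of the moment at which its call begins.
- close_job(): hands the job in; it is judged then, once.
The state is a dict: "time": time; "joint_positions": joint angles; "qvel": joint speeds; "joint_torque": joint torques, N m; "tool_pos": TCP position; "ee_rot": TCP orientation; "wrist_force": force on the tool from outside, world axes, zero at the start; "wrist_torque": the same for the moment, N m; "width": finger opening in m; "finger_force": force on a finger pad.
Only numpy, scipy, OpenCV 4.12 (cv2) and the standard library are available. Lean on these libraries where they do the work, as an engineer would, in place of code of your own. Each camera call takes 0.05 s, during which the arm holds its last target. There are 200 camera calls.

## Working session

There is one attempt and no reset: what is moved stays moved. The work goes in short steps, Python scripts to look and compute and a tool call to move; the robot and the scene stay as the last step left them, time stands still between calls to the robot, and variables do not carry over. Pictures are saved under pics/ and viewed, at most 10 in all, crops included, and the job is handed in when it is done.

Besides the shell and the picture viewer there is one more tool, called after "Call:" as name(argument=value, ...) on one line, values as JSON. drive_tool: Moves the arm, as the interface text tells. Its arguments: {"type":"object","properties":{"commands":{"type":"array"},"gripper":{"type":"number"}},"required":["commands"]}

```bash
mkdir -p pics; cat > h.py <<'E'
import numpy as np, cv2
from bench import get_obs, snapshot, close_job
def world(s):
    R,_=cv2.Rodrigues(np.array(s["rvec"],float)); t=np.array(s["tvec"],float).ravel()
    z=s["range_z"]; v,u=np.mgrid[:z.shape[0],:z.shape[1]]
    P=np.stack([(u-s["cx"])/s["fx"]*z,(v-s["cy"])/s["fy"]*z,z],-1)
    W=(P-t)@R; W[z<=0]=np.nan
    return W
E
python3 - <<'E'
from h import *
import pickle
a=snapshot("top");b=snapshot("scene")
pickle.dump((a,b),open("s.pkl","wb"))
cv2.imwrite("pics/top.png",a["image"]);cv2.imwrite("pics/scene.png",b["image"])
print(get_obs())
E
```

```text
{'time': 0.1, 'joint_positions': array([-1.24312085e+00,  8.78930475e-02,  1.37212467e+00,  1.62027063e-05,
        1.68362342e+00, -1.03123458e-01]), 'qvel': array([-8.53112607e-05, -5.34348609e-04, -3.70343186e-03, -3.93514036e-04,
       -1.27034609e-03, -8.55764886e-04]), 'joint_torque': array([ 2.96579936e-03, -3.41251123e+01, -3.03302693e+01,  7.21321860e-02,
        3.04174621e-02, -1.03072914e-04]), 'tool_pos': array([ 0.2294816 , -0.49920429,  0.17330385]), 'ee_rot': array([-3.13955671e+00, -2.26890128e-04,  4.30800510e-01]), 'wrist_force': array([ 0.24909273, -0.22208482,  0.19664931]), 'wrist_torque': array([0.00046582, 0.01161724, 0.00617918]), 'finger_force': 0.0, 'width': 0.0941220649830497}
```

View pics/top.png

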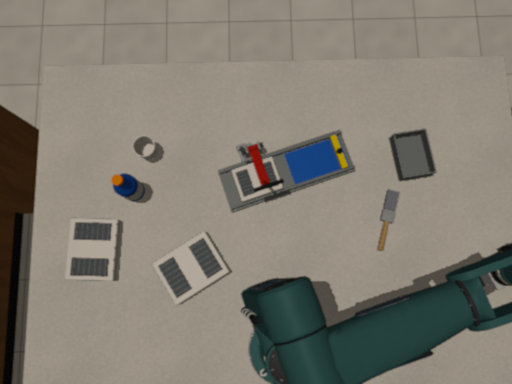

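View pics/scene.png

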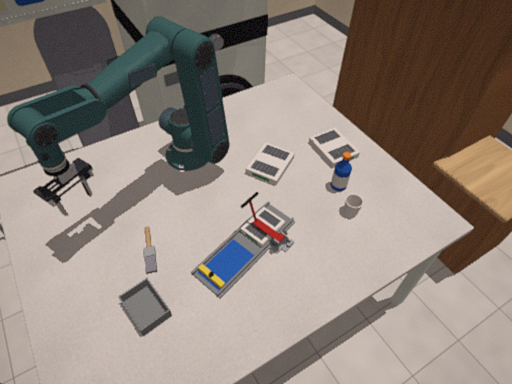

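The top view shows the stand centred near px (286,170). The red arm is at (258,165), the black bar at about (270,190) and the yellow stop at (339,152). The larger look-alike filters lie at (92,250) and (190,267), clear of the stand. Next I'll measure.

```bash
python3 - <<'E'
from h import *
import pickle
for n,s in zip(("top","scene"),pickle.load(open("s.pkl","rb"))):
    W=world(s);h=cv2.cvtColor(s["image"],cv2.COLOR_BGR2HSV);H,S,V=h[...,0],h[...,1],h[...,2]
    near=(W[...,0]>.3)&(W[...,0]<.8)&(abs(W[...,1])<.4)
    def rep(k,m):
        P=W[m&near]
        c=np.median(P,0); (cx,cy),(w,l),ang=cv2.minAreaRect(P[:,:2].astype(np.float32))
        print(n,k,len(P),c.round(3),"rect",round(cx,3),round(cy,3),round(w,3),round(l,3),round(ang,1),"z",np.percentile(P[:,2],[2,98]).round(3))
    rep("yellow",(H>20)&(H<35)&(S>150)&(V>90)&(W[...,2]>.02))
    rep("blue",(H>100)&(H<125)&(S>150)&(W[...,2]<.03))
    rep("red",((H<6)|(H>174))&(S>150))
    rep("standall",(W[...,2]>.008)&(W[...,2]<.034)&(abs(W[...,1])<.27))
    rep("white",(S<40)&(V>150)&(W[...,2]>.03)&(W[...,2]<.042))
    rep("bar",(W[...,2]>.14)&(W[...,2]<.18)&(V<70))
E
```

```text
top yellow 196 [ 0.609 -0.197  0.033] rect 0.615 -0.198 0.113 0.021 17.4 z [0.027 0.04 ]
top blue 1472 [ 0.589 -0.113  0.01 ] rect 0.589 -0.114 0.106 0.158 17.7 z [0.004 0.016]
top red 369 [0.571 0.063 0.06 ] rect 0.559 0.06 0.151 0.035 16.5 z [0.036 0.141]
top standall 3848 [ 0.563 -0.048  0.013] rect 0.549 0.01 0.497 0.52 0.1 z [0.008 0.034]
top white 742 [0.485 0.123 0.036] rect 0.436 0.171 0.15 0.444 42.9 z [0.031 0.041]
top bar 111 [0.485 0.033 0.165] rect 0.484 0.038 0.013 0.089 17.3 z [0.158 0.171]
scene yellow 168 [ 0.626 -0.202  0.033] rect 0.618 -0.201 0.116 0.022 15.2 z [0.024 0.04 ]
scene blue 1052 [ 0.591 -0.114  0.01 ] rect 0.594 -0.127 0.106 0.187 17.4 z [0.004 0.015]
scene red 248 [0.57  0.061 0.061] rect 0.565 0.06 0.154 0.033 18.6 z [0.055 0.145]
scene standall 2735 [ 0.585 -0.073  0.013] rect 0.542 0.001 0.526 0.491 89.3 z [0.008 0.034]
scene white 460 [0.5   0.109 0.036] rect 0.456 0.198 0.415 0.318 88.0 z [0.031 0.041]
scene bar 39 [0.488 0.036 0.166] rect 0.488 0.035 0.007 0.085 17.2 z [0.162 0.17 ]
```

Call:
drive_tool(commands=[[0, 0, 0, 0, 0, 0.65], [0, 0, 0, 0, 0, 0.65], [0.8, -0.9, 0.05, 0, 0, 0], [0.8, -0.9, 0.05, 0, 0, 0], [0.8, -0.9, 0.05, 0, 0, 0], [0.8, -0.9, 0.05, 0, 0, 0], [0.8, -0.9, 0.05, 0, 0, 0], [0.8, -0.9, 0.05, 0, 0, 0], [0.8, -0.9, 0.05, 0, 0, 0], [0.8, -0.9, 0.05, 0, 0, 0], [0.8, -0.9, 0.05, 0, 0, 0], [0.8, -0.9, 0.05, 0, 0, 0], [0, 0, 0, 0, 0, 0], [0, 0, 0, 0, 0, 0]], gripper=1)

```text
time: 1.85
tool_pos: [0.4282, -0.0615, 0.154]
ee_rot: [3.141, 0.001, 0.301]
wrist_force: [-0.8, -1.4, -0.7]
width: 0.0007
finger_force: 0.0
```

Call:
drive_tool(commands=[[0, -0.7, 0.1, 0, 0, 0], [0.4, -0.6, 0, 0, 0, 0], [0.4, 0, 0, 0, 0, 0], [0, 0, 0, 0, 0, 0], [0, 0, 0, 0, 0, 0]])

```text
time: 2.48
tool_pos: [0.4438, -0.0032, 0.1502]
ee_rot: [3.141, 0.001, 0.299]
wrist_force: [0.1, 1.5, -0.2]
width: 0.0002
finger_force: 0.0
```

```bash
python3 - <<'E'
from h import *
o=get_obs();print(o["tool_pos"],o["wrist_force"])
s=snapshot("scene");i=s["image"][130:300,170:330]
cv2.imwrite("pics/a.png",cv2.resize(i,None,fx=4,fy=3.5,interpolation=cv2.INTER_CUBIC)[:600])
E
```

```text
[ 0.44376195 -0.00317756  0.15018975] [ 0.14306855  1.52415769 -0.24242432]
```

View pics/a.png

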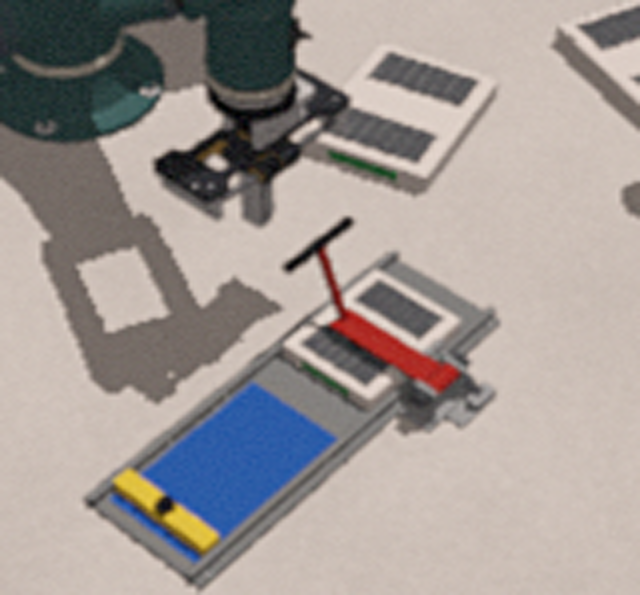

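Call:
drive_tool(commands=[[0.4, 0, 0.1, 0, 0, 0], [0.45, 0, 0.1, 0, 0, 0], [0.2, 0, -0.2, 0, 0, 0], [0.2, 0, -0.2, 0, 0, 0], [0.2, 0, -0.22, 0, 0, 0], [0.2, 0, -0.22, 0, 0, 0], [0.25, 0, -0.17, 0, 0, 0], [0.25, 0, -0.17, 0, 0, 0], [0.25, 0, -0.15, 0, 0, 0], [0.25, 0, -0.15, 0, 0, 0]])

```text
time: 3.78
tool_pos: [0.5457, 0.0296, 0.2018]
ee_rot: [3.142, 0.0, 0.301]
wrist_force: [-0.6, -0.3, -0.5]
width: 0.0005
finger_force: 0.0
```

```bash
python3 - <<'E'
from h import *
o=get_obs();print(o["tool_pos"],o["wrist_force"])
s=snapshot("scene");i=s["image"][130:300,170:330]
cv2.imwrite("pics/b.png",cv2.resize(i,None,fx=4,fy=3.5,interpolation=cv2.INTER_CUBIC)[:600])
E
```

```text
[0.54566854 0.02964728 0.2017815 ] [-0.58525751 -0.30305798 -0.54643141]
```

View pics/b.png

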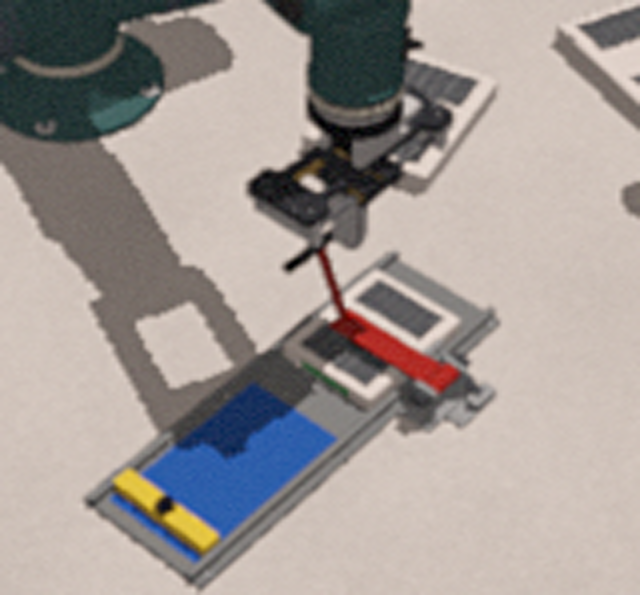

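The arm hasn't moved: the fingers slid up over the bar without shifting it. I'll back off and push level, with the bar well above the fingertips.

Call:
drive_tool(commands=[[-0.9, 0, -0.3, 0, 0, 0], [-0.9, 0, 0, 0, 0, 0], [-0.9, 0, 0, 0, 0, 0], [0, 0, 0.8, 0, 0, 0], [0, 0, 0.8, 0, 0, 0], [0, 0, 0.6, 0, 0, 0], [0.5, 0, 0, 0, 0, 0], [0.25, 0, 0, 0, 0, 0], [0.2, 0, 0, 0, 0, 0], [0, 0, 0, 0, 0, 0], [0, 0, 0, 0, 0, 0]])

```text
time: 5.2
tool_pos: [0.4765, 0.008, 0.1258]
ee_rot: [3.141, 0.004, 0.301]
wrist_force: [-5.0, -1.2, 1.6]
width: 0.0007
finger_force: 2.5
```

Call:
drive_tool(commands=[[0.2, 0, -0.05, 0, 0, 0], [0.2, 0, -0.1, 0, 0, 0], [0.2, 0, -0.15, 0, 0, 0], [0.2, 0, -0.2, 0, 0, 0], [0.2, 0, -0.2, 0, 0, 0], [0, 0, 0, 0, 0, 0]])

```text
time: 5.95
tool_pos: [0.515, 0.019, 0.1572]
ee_rot: [3.139, 0.002, 0.3]
wrist_force: [-7.7, -3.0, 4.8]
width: -0.0002
finger_force: 4.2
```

Call:
drive_tool(commands=[[0.25, 0, -0.17, 0, 0, 0], [0.25, 0, -0.17, 0, 0, 0], [0.25, 0, -0.15, 0, 0, 0], [0.25, 0, -0.12, 0, 0, 0], [0.25, 0, -0.1, 0, 0, 0], [0.25, 0, -0.1, 0, 0, 0], [0.25, 0, -0.05, 0, 0, 0], [0.25, 0, -0.05, 0, 0, 0], [0, 0, 0, 0, 0, 0]])

```text
time: 7.08
tool_pos: [0.5936, 0.0446, 0.1896]
ee_rot: [-3.141, -0.0, 0.301]
wrist_force: [-1.8, -0.4, 1.3]
width: 0.0006
finger_force: 0.5
```

Call:
drive_tool(commands=[[0.25, 0, -0.1, 0, 0, 0], [0.25, 0, -0.1, 0, 0, 0], [0.25, 0, -0.05, 0, 0, 0], [0.25, 0, 0, 0, 0, 0], [0.25, 0, 0, 0, 0, 0], [0.25, 0, 0, 0, 0, 0], [0.25, 0, 0, 0, 0, 0], [0, 0, 0, 0, 0, 0], [0, 0, 0, 0, 0, 0]])

```text
time: 8.2
tool_pos: [0.6596, 0.0649, 0.1999]
ee_rot: [3.142, 0.0, 0.301]
wrist_force: [0.4, -0.5, 0.8]
width: 0.0004
finger_force: 0.0
```

```bash
python3 - <<'E'
from h import *
o=get_obs();print(o["tool_pos"],o["wrist_force"])
s=snapshot("scene");i=s["image"][130:300,170:330]
cv2.imwrite("pics/c.png",cv2.resize(i,None,fx=4,fy=3.5,interpolation=cv2.INTER_CUBIC)[:600])
E
```

```text
[0.65955214 0.06493297 0.19988444] [ 0.38887105 -0.45080266  0.8482916 ]
```

View pics/c.png

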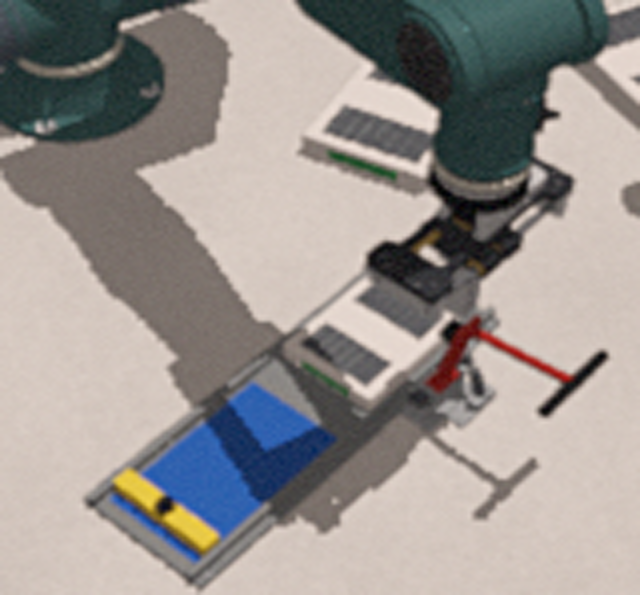

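The arm is open: the bar now lies behind the hinge, around crop px (575,385). Next I'll retreat and go round to the filter's +y end.

Call:
drive_tool(commands=[[-0.8, 0, 0, 0, 0, 0], [-0.8, 0, 0, 0, 0, 0], [-0.8, 0, 0, 0, 0, 0], [-0.6, -0.5, 0, 0, 0, 0], [0, -0.9, 0, 0, 0, 0], [0, -0.9, 0, 0, 0, 0], [0, -0.9, 0, 0, 0, 0], [0, -0.5, 0, 0, 0, 0], [0, 0, 0, 0, 0, 0], [0, 0, 0, 0, 0, 0]])

```text
time: 9.5
tool_pos: [0.5013, 0.1701, 0.2001]
ee_rot: [3.141, -0.0, 0.3]
wrist_force: [0.3, -0.2, 0.2]
width: 0.0007
finger_force: 0.0
```

```bash
cat > m.py <<'E'
from h import *
O=np.array([.562,-.0277]);c,s_=np.cos(.304),np.sin(.304);A=np.array([[c,s_],[-s_,c]])
o=get_obs();print("tip",(A@(o["tool_pos"][:2]-O)).round(4),o["tool_pos"][2],o["wrist_force"].round(1))
for n in("scene","top"):
    s=snapshot(n);W=world(s);h=cv2.cvtColor(s["image"],cv2.COLOR_BGR2HSV)
    Q=(W[...,:2]-O)@A.T
    inn=(abs(Q[...,0])<.05)&(abs(Q[...,1])<.24)
    m=inn&(W[...,2]>.029)&(W[...,2]<.043)&(h[...,1]<60)&(h[...,2]>100)
    print(n,m.sum(),"filter y",np.percentile(Q[m][:,1],[1,3,97,99]).round(4))
    y=inn&(h[...,0]>20)&(h[...,0]<35)&(h[...,1]>150)&(W[...,2]>.02)
    if y.sum(): print("stop y",np.percentile(Q[y][:,1],[3,50,97]).round(4))
    r=((h[...,0]<6)|(h[...,0]>174))&(h[...,1]>150)&(W[...,0]>.4)&(abs(Q[...,0]-.1)<.15)&(abs(Q[...,1]-.085)<.06)
    if r.sum(): print("red x,z",Q[r][:,0].min().round(3),Q[r][:,0].max().round(3),W[r][:,2].max().round(3))
E
python3 m.py
```

```text
tip [0.0013 0.2069] 0.2001163644034828 [ 0.3 -0.2  0.2]
scene 479 filter y [0.0303 0.0321 0.1676 0.1693]
stop y [-0.192  -0.1847 -0.1728]
red x,z 0.096 0.223 0.192
top 496 filter y [0.034  0.0356 0.1705 0.1727]
stop y [-0.1877 -0.177  -0.1687]
red x,z 0.005 0.222 0.374
```

Call:
drive_tool(commands=[[0, 0, 0.9, 0, 0, 0], [0, 0, 0.9, 0, 0, 0], [0, 0, 0.9, 0, 0, 0], [0, 0, 0.9, 0, 0, 0], [0, 0, 0.5, 0, 0, 0], [0, 0, 0.3, 0, 0, 0], [0, 0, 0, 0, 0, 0], [0, 0.25, 0, 0, 0, 0], [0, 0.25, 0, 0, 0, 0], [0, 0.2, 0, 0, 0, 0], [0, 0.2, 0, 0, 0, 0], [0, 0.2, 0, 0, 0, 0], [0, 0, 0, 0, 0, 0]])

```text
time: 11.22
tool_pos: [0.5144, 0.1282, 0.0239]
ee_rot: [3.142, 0.0, 0.3]
wrist_force: [-0.1, 0.6, -0.6]
width: 0.0006
finger_force: 0.0
```

Call:
drive_tool(commands=[[0, 0.25, 0, 0, 0, 0], [0, 0.25, 0, 0, 0, 0], [0, 0.25, 0, 0, 0, 0], [0, 0.25, 0, 0, 0, 0], [0, 0.25, 0, 0, 0, 0], [0, 0.25, 0, 0, 0, 0], [0, 0.25, 0, 0, 0, 0], [0, 0.25, 0, 0, 0, 0], [0, 0.25, 0, 0, 0, 0], [0, 0.25, 0, 0, 0, 0], [0, 0.25, 0, 0, 0, 0], [0, 0.25, 0, 0, 0, 0], [0, 0.25, 0, 0, 0, 0], [0, 0.25, 0, 0, 0, 0], [0, 0.25, 0, 0, 0, 0], [0, 0, 0, 0, 0, 0]])

```text
time: 13.22
tool_pos: [0.5589, -0.0153, 0.024]
ee_rot: [3.141, -0.0, 0.3]
wrist_force: [-0.1, 0.1, -0.2]
width: 0.0004
finger_force: 0.0
```

```bash
python3 m.py
```

```text
tip [0.0008 0.0128] 0.023957745168009886 [-0.1  0.1 -0.2]
scene 344 filter y [0.0315 0.0329 0.1671 0.1694]
stop y [-0.1919 -0.1842 -0.1735]
red x,z 0.095 0.222 0.192
top 509 filter y [0.0393 0.0916 0.1717 0.1728]
stop y [-0.1872 -0.177  -0.1691]
red x,z 0.085 0.223 0.192
```

```bash
python3 - <<'E'
from h import *
s=snapshot("scene");i=s["image"][130:300,170:330]
t=snapshot("top")["image"][100:240,180:380]
a=cv2.resize(i,(400,425));b=cv2.resize(t,(400,280))
cv2.imwrite("pics/d.png",np.hstack([a,np.vstack([b,np.zeros((145,400,3),np.uint8)])]))
E
```

```text
(no output)
```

View pics/d.png

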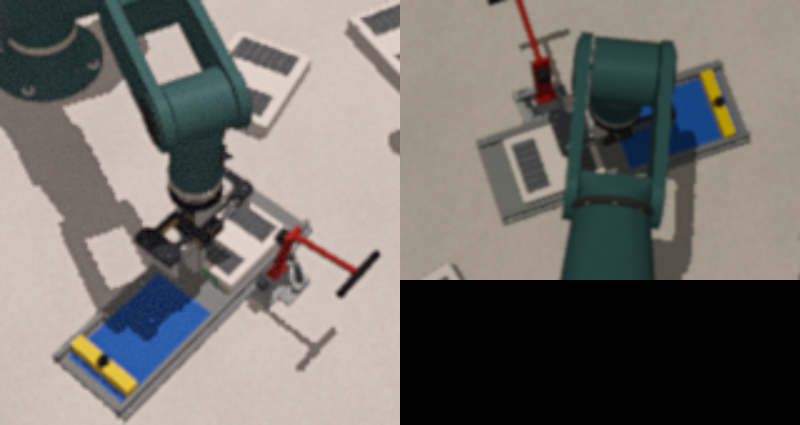

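The picture shows the filter hasn't moved: its +y end is still at y≈0.17, and the fingers, reported at z=0.024, passed over it. On the first bar push they also rode high. So the real fingertips seem to sit above the reported TCP. I'll check this with the depth data.

```bash
python3 - <<'E'
from h import *
o=get_obs();p=o["tool_pos"];print(p)
s=snapshot("scene");W=world(s)
d=np.hypot(W[...,0]-p[0],W[...,1]-p[1])
for r in(.02,.03,.04):
    z=W[...,2][d<r];print(r,np.histogram(z,bins=np.arange(0,.13,.008)))
m=(d<.04)&(W[...,2]>.03)&(W[...,2]<.10)
P=W[m]; v,u=np.nonzero(m)
i=P[:,2].argsort()[:14]
for k in i: print(u[k],v[k],P[k].round(4),s["image"][v[k],u[k]])
w=snapshot("wrist");cv2.imwrite("pics/e.png",w["image"])
W2=world(w);d=np.hypot(W2[...,0]-p[0],W2[...,1]-p[1]);m=(d<.035)&(W2[...,2]>.0)
print("wrist",np.histogram(W2[m][:,2],bins=np.arange(0,.13,.008)))
E
```

```text
[ 0.55857427 -0.01423873  0.02396416]
0.02 (array([12, 60,  4,  1,  3,  0,  1,  4,  6, 12, 10,  7,  7,  8,  1,  5]), array([0.   , 0.008, 0.016, 0.024, 0.032, 0.04 , 0.048, 0.056, 0.064,
       0.072, 0.08 , 0.088, 0.096, 0.104, 0.112, 0.12 , 0.128]))
0.03 (array([ 31, 114,   6,   7,  16,   0,   1,   4,   6,  12,  10,   7,   7,
         8,   1,   5]), array([0.   , 0.008, 0.016, 0.024, 0.032, 0.04 , 0.048, 0.056, 0.064,
       0.072, 0.08 , 0.088, 0.096, 0.104, 0.112, 0.12 , 0.128]))
0.04 (array([ 51, 171,   9,  10,  45,   0,   1,   4,   6,  12,  10,   7,   7,
         8,   1,   5]), array([0.   , 0.008, 0.016, 0.024, 0.032, 0.04 , 0.048, 0.056, 0.064,
       0.072, 0.08 , 0.088, 0.096, 0.104, 0.112, 0.12 , 0.128]))
258 241 [0.584  0.0164 0.0313] [165 173 187]
255 237 [0.5632 0.0161 0.0314] [201 210 224]
252 236 [0.5536 0.0086 0.0315] [114 121 129]
254 239 [0.5692 0.0079 0.032 ] [ 95 111 112]
252 238 [0.5616 0.0037 0.0323] [61 87 62]
256 238 [0.5696 0.0165 0.0326] [207 216 232]
257 240 [0.5791 0.0151 0.0326] [175 181 197]
256 241 [0.5809 0.0095 0.0327] [65 94 69]
255 236 [0.5601 0.0179 0.0328] [151 158 173]
257 237 [0.5679 0.022  0.033 ] [163 170 182]
254 233 [0.5469 0.0216 0.0333] [56 55 54]
256 240 [0.5776 0.0116 0.0334] [129 139 146]
257 236 [0.5644 0.0241 0.0335] [108 109 116]
257 241 [0.5834 0.0123 0.0338] [122 132 139]
wrist (array([   3, 4624,   69,  145, 1561,    0,   14,  137,  251,  281,  330,
        433,  457,  378,  127,  120]), array([0.   , 0.008, 0.016, 0.024, 0.032, 0.04 , 0.048, 0.056, 0.064,
       0.072, 0.08 , 0.088, 0.096, 0.104, 0.112, 0.12 , 0.128]))
```

View pics/e.png

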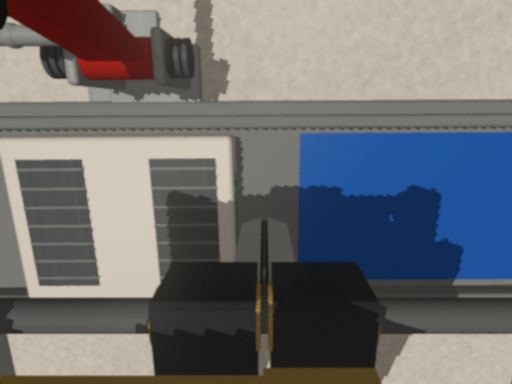

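The fingertips really end about 30 mm above the reported TCP, which fits both misses. In the wrist view they are at (265,225). I'll quantify the offset, including sideways, before going lower.

```bash
python3 - <<'E'
from h import *
O=np.array([.562,-.0277]);c,s_=np.cos(.304),np.sin(.304);A=np.array([[c,s_],[-s_,c]])
p=get_obs()["tool_pos"]
for n in("wrist","scene"):
    W=world(snapshot(n));Q=(W[...,:2]-p[:2])@A.T
    m=(np.hypot(Q[...,0],Q[...,1])<.04)&(W[...,2]>.043)&(W[...,2]<.085)
    print(n,m.sum(),"z",np.percentile(W[m][:,2],[0,1,3,10]).round(4),"dx",np.percentile(Q[m][:,0],[2,50,98]).round(4),"dy",np.percentile(Q[m][:,1],[2,50,98]).round(4))
E
```

```text
wrist 888 z [0.0545 0.0558 0.0578 0.0614] dx [0.0072 0.0089 0.0094] dy [-0.011   0.0003  0.0123]
scene 27 z [0.0541 0.0546 0.0557 0.062 ] dx [-0.006   0.0091  0.0107] dy [-0.0148 -0.0088  0.0082]
```

Call:
drive_tool(commands=[[0, 0, -0.6, 0, 0, 0], [0, 0, -0.6, 0, 0, 0], [0, -0.8, 0, 0, 0, 0], [0, -0.8, 0, 0, 0, 0], [0, -0.8, 0, 0, 0, 0], [0, -0.8, 0, 0, 0, 0], [0, -0.8, 0, 0, 0, 0], [0, -0.8, 0, 0, 0, 0], [0, 0, 0.5, 0, 0, 0], [0, 0, 0.5, 0, 0, 0], [0, 0, 0.4, 0, 0, 0], [0, 0, 0, 0, 0, 0]])

```text
time: 15.12
tool_pos: [0.5005, 0.1685, 0.0144]
ee_rot: [-3.141, 0.003, 0.301]
wrist_force: [-0.8, -0.9, 0.8]
width: 0.0006
finger_force: 0.0
```

```bash
python3 - <<'E'
from h import *
O=np.array([.562,-.0277]);c,s_=np.cos(.304),np.sin(.304);A=np.array([[c,s_],[-s_,c]])
p=get_obs()["tool_pos"];print(p,A@(p[:2]-O))
for n in("wrist","scene"):
    W=world(snapshot(n));Q=(W[...,:2]-p[:2])@A.T
    for lo in(.018,.028,.04):
        m=(np.hypot(Q[...,0],Q[...,1])<.02)&(W[...,2]>lo)&(W[...,2]<.085)
        print(n,m.sum(),"z",np.percentile(W[m][:,2],[0,1,3,10]).round(4),"dy",np.percentile(Q[m][:,1],[2,50,98]).round(4))
E
```

```text
[0.50046926 0.16854083 0.01435352] [3.32168221e-05 2.05661116e-01]
wrist 1354 z [0.0437 0.047  0.0489 0.054 ] dy [-0.0111  0.0008  0.0123]
wrist 1354 z [0.0437 0.047  0.0489 0.054 ] dy [-0.0111  0.0008  0.0123]
wrist 1354 z [0.0437 0.047  0.0489 0.054 ] dy [-0.0111  0.0008  0.0123]
scene 33 z [0.049  0.0504 0.0531 0.0556] dy [-0.0162 -0.0088  0.011 ]
scene 33 z [0.049  0.0504 0.0531 0.0556] dy [-0.0162 -0.0088  0.011 ]
scene 33 z [0.049  0.0504 0.0531 0.0556] dy [-0.0162 -0.0088  0.011 ]
```

Call:
drive_tool(commands=[[0, 0, 0.3, 0, 0, 0], [0, 0, 0.25, 0, 0, 0], [0, 0, 0, 0, 0, 0], [0, 0.25, 0, 0, 0, 0], [0, 0.25, 0, 0, 0, 0], [0, 0.2, 0, 0, 0, 0], [0, 0.2, 0, 0, 0, 0], [0, 0.2, 0, 0, 0, 0], [0, 0, 0, 0, 0, 0]])

```text
time: 16.35
tool_pos: [0.5152, 0.1258, -0.006]
ee_rot: [3.14, -0.0, 0.3]
wrist_force: [0.1, -0.9, -0.0]
width: 0.0002
finger_force: 0.0
```

```bash
python3 m.py
```

```text
tip [0.0013 0.1605] -0.00599904402682476 [ 0.1 -0.9 -0. ]
scene 471 filter y [0.0062 0.0072 0.1446 0.1477]
stop y [-0.1918 -0.1844 -0.1734]
red x,z 0.096 0.226 0.193
top 168 filter y [0.0091 0.0095 0.059  0.0599]
stop y [-0.1879 -0.1771 -0.1689]
red x,z 0.106 0.223 0.193
```

The filter is sliding now. I'll keep pushing.

Call:
drive_tool(commands=[[0, 0.25, 0, 0, 0, 0], [0, 0.25, 0, 0, 0, 0], [0, 0.25, 0, 0, 0, 0], [0, 0.25, 0, 0, 0, 0], [0, 0.25, 0, 0, 0, 0], [0, 0.25, 0, 0, 0, 0], [0, 0.25, 0, 0, 0, 0], [0, 0.25, 0, 0, 0, 0], [0, 0.25, 0, 0, 0, 0], [0, 0.25, 0, 0, 0, 0], [0, 0.25, 0, 0, 0, 0], [0, 0.25, 0, 0, 0, 0], [0, 0.25, 0, 0, 0, 0], [0, 0.25, 0, 0, 0, 0], [0, 0.2, 0, 0, 0, 0], [0, 0.15, 0, 0, 0, 0], [0, 0.1, 0, 0, 0, 0], [0, 0, 0, 0, 0, 0]])

```text
time: 18.7
tool_pos: [0.5619, -0.0246, -0.0059]
ee_rot: [3.141, -0.0, 0.301]
wrist_force: [0.5, -0.2, 0.0]
width: 0.0005
finger_force: 0.0
```

```bash
python3 m.py
```

```text
tip [0.0009 0.003 ] -0.005863999316019254 [ 0.5 -0.2  0. ]
scene 544 filter y [-0.1507 -0.1499 -0.0155 -0.012 ]
stop y [-0.1919 -0.1845 -0.1734]
red x,z 0.095 0.225 0.193
top 133 filter y [-0.1479 -0.1473 -0.0656 -0.0636]
stop y [-0.1876 -0.177  -0.1691]
red x,z 0.085 0.222 0.195
```

Gap is about 20 mm. I'll finish slowly and watch the force.

Call:
drive_tool(commands=[[0, 0.1, 0, 0, 0, 0], [0, 0.1, 0, 0, 0, 0], [0, 0.1, 0, 0, 0, 0], [0, 0.07, 0, 0, 0, 0], [0, 0.05, 0, 0, 0, 0]])

```text
time: 19.42
tool_pos: [0.5668, -0.0402, -0.0059]
ee_rot: [-3.142, -0.0, 0.301]
wrist_force: [-1.4, 2.7, 1.8]
width: 0.0006
finger_force: 1.1
```

Call:
drive_tool(commands=[[0, 0.04, 0, 0, 0, 0], [0, 0.04, 0, 0, 0, 0]])

```text
time: 19.68
tool_pos: [0.5676, -0.0432, -0.0059]
ee_rot: [3.142, -0.0, 0.301]
wrist_force: [-0.8, 2.0, 1.3]
width: 0.0003
finger_force: 1.1
```

Call:
drive_tool(commands=[[0, 0.04, 0, 0, 0, 0], [0, 0.04, 0, 0, 0, 0]])

```text
time: 19.92
tool_pos: [0.5679, -0.0444, -0.006]
ee_rot: [-3.138, 0.0, 0.301]
wrist_force: [-3.3, 8.1, 4.2]
width: 0.0004
finger_force: 4.2
```

Call:
drive_tool(commands=[[0, 0.04, 0, 0, 0, 0], [0, 0.03, 0, 0, 0, 0]])

```text
time: 20.18
tool_pos: [0.5677, -0.0445, -0.006]
ee_rot: [-3.133, 0.001, 0.301]
wrist_force: [-4.9, 12.2, 6.8]
width: 0.0002
finger_force: 6.9
```

The force rose to about 13 N with no further motion, so the filter is seated on the stop. Backing off.

Call:
drive_tool(commands=[[0, -0.1, 0, 0, 0, 0], [0, -0.3, 0, 0, 0, 0], [0, -0.5, 0, 0, 0, 0], [0, 0, -0.6, 0, 0, 0], [0, 0, -0.9, 0, 0, 0], [0, 0, -0.9, 0, 0, 0], [0, 0, -0.9, 0, 0, 0], [0, 0, -0.9, 0, 0, 0], [-0.9, 0, 0, 0, 0, 0], [-0.9, 0, 0, 0, 0, 0], [-0.9, 0, 0, 0, 0, 0], [-0.9, 0, 0, 0, 0, 0], [0, 0, 0, 0, 0, 0], [0, 0, 0, 0, 0, 0]])

```text
time: 21.92
tool_pos: [0.4216, -0.0568, 0.1621]
ee_rot: [3.141, -0.001, 0.301]
wrist_force: [0.2, 0.8, -0.9]
width: 0.0008
finger_force: 0.0
```

```bash
python3 m.py; python3 - <<'E'
from h import *
cv2.imwrite("pics/f.png",snapshot("scene")["image"])
E
```

```text
tip [-0.1427  0.0143] 0.16208491627727015 [ 0.2  0.8 -0.9]
scene 635 filter y [-0.1697 -0.1678 -0.0356 -0.0334]
stop y [-0.1918 -0.1838 -0.1724]
red x,z 0.096 0.222 0.191
top 403 filter y [-0.1674 -0.1661 -0.0342 -0.0307]
stop y [-0.1873 -0.1792 -0.1712]
red x,z 0.085 0.222 0.192
```

View pics/f.png

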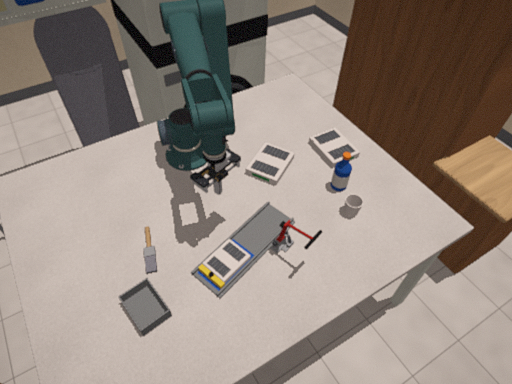

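The filter (227,260) rests against the yellow stop (211,275). The red arm stays open (300,232), and the bystanders haven't moved.

```bash
python3 -c "
from bench import close_job; print(close_job())"
```

```text
the job is handed in; nothing more can be done
None
```

The job is handed in: the hold-down arm stays open by itself, the filter was pushed along the channel onto the yellow stop with about 13 N, the things around the stand are where they were, and the robot is clear of everything.

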